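Seat the extraction cartridge and hold the vacuum

TASK

Take the sorbent cartridge out of its white rack and slide it upright into the open port of the vacuum station until its collar sits fully down on the port's rim, and let go of it. Then take the black knob of the hand pump and draw the plunger straight up, without wrenching it sideways in its snug bore, letting it drop or pulling it out, until the dark ring on its rod is level with the rim of the barrel; finish still holding it there, since it sinks back when let go. Leave the plug in the rack and the other things on the bench where they are.

Things in the scene. Friction and masses are not known exactly. Their poses are not given: they have to be found in the camera images.
- cartridge: Loose sorbent cartridge, 76 mm tall, 35 g, white and clear plastic, upright in an end hole of the rack. Origin: centre of its bottom end. Along its z: taper from 10 to 16 mm diameter over the first 6 mm, 16 mm shank to 38 mm, collar of 28 mm diameter from 38 to 42 mm, then a white cylinder of 20 mm diameter to 76 mm (top lip 21.6 mm), where it is gripped. Round: its yaw means nothing.
- cartridge_flange (a point): Centre of the underside of the cartridge's collar, 38 mm above its bottom end.
- rack: White block 50 x 112 x 50 mm (x, y, z) on a 58 x 120 x 6 mm foot, fixed; origin at the centre of its underside. Three holes 18.4 mm wide, 44 mm deep in its top at y = -36, 0, +36 mm; the middle one is empty, the cartridge is in one end hole, the plug in the other, their collars resting on the top face. The cartridge stands 38 mm above the block, the plug 24 mm.
- plug: Loose grey blanking plug 52 mm tall, 16 mm shank, 28 mm collar, round 18 mm knob on top; stands in the other end hole of the rack and stays there. Origin at the centre of its lower end.
- station: Vacuum station, fixed: grey foot plate 130 x 262 mm (y = -171 to +91 mm), a clear chamber with white lid 108 x 164 mm, lid top 73 mm above the bench, gauge on its front; right of it (y = -128 mm) the upright hand pump. Origin: underside, below the chamber's centre; x away from the robot, y left. On the lid at y = +38 and -38 mm stand two port sleeves, one open, one capped (48 mm tall); which varies.
- port_open: The open port: upright aluminium sleeve, fixed on the lid, 32 mm outside diameter, 42 mm tall (foot flange 42 mm wide, 5 mm high); origin at the centre of its underside.
- port_mouth (a point): Centre of the open port's rim, 115 mm above the bench. The bore below is 18.4 mm in diameter and 39 mm deep, its mouth flared to about 23 mm over the top 4 mm; the seated cartridge's collar rests on the rim.
- plunger: Loose steel plunger of the hand pump, 157 mm tall, 0.23 to 0.43 kg, upright in the barrel. Origin: centre of its lower end, z up. Rod 20 mm in diameter to 118 mm, neck 15 mm to 133 mm, round black knob 30 mm in diameter from 133 to 157 mm. At the start its foot stands on the bore's floor, the knob's underside 20 mm above the barrel's rim; it slides freely and drops back when let go.
- plunger_ring (a point): Centre of the rod at the middle of the dark ring (3 mm wide) round it, 73 mm above the plunger's lower end. At the start it is 40 mm below the barrel's rim.
- plunger_knob (a point): Centre of the plunger's knob, 145 mm above its lower end, where to grip.
- pump_mouth (a point): Centre of the rim of the pump's fixed barrel, 125 mm above the bench. The upright bore is 22 mm in diameter and 113 mm deep; its aluminium top collar is 42 mm in diameter.
- timer: White bench timer, 60 x 66 x 20 mm, loose bystander; origin at the centre of its underside.
- vial_1: Small brown sample vial with white cap, 23 mm diameter, 46 mm tall, loose bystander; origin at the centre of its underside.
- beaker_100: Empty clear beaker, 51 mm diameter, 69 mm tall, loose bystander; origin at the centre of its underside.
- reagent_clear: Reagent bottle with blue cap, 55 mm diameter, 112 mm tall, loose bystander; origin at the centre of its underside.
- label_tape: Roll of tan tape lying flat, 100 mm diameter, 25 mm high, loose bystander; origin at the centre of its underside.
Mind the look-alikes: they are no part of the job. What is shaped like the cartridge but pink or turquoise is not meant.

How it is judged:
On the way:
1. the cartridge sits fully down in the open port, released, while the plunger is still down (z of cartridge_flange in the frame of port_mouth between -0.003 and 0.003 m and horizontal distance between cartridge_flange and port_mouth below 0.003 m and contact force between cartridge and the arm below 0.2 N and contact force between cartridge and the fingers below 0.2 N and z of plunger_ring in the frame of pump_mouth below -0.03 m), for 0.2 s.
At the end, for the whole second after the job is handed in: The gripper holds the plunger still with its dark ring within 5 mm of the barrel's rim (drawn 40 mm up), upright and in the bore; the cartridge stays in the open port with its collar within 3 mm of the rim, and nothing of the robot touches it (z of plunger_ring in the frame of pump_mouth between -0.005 and 0.005 m and horizontal distance between plunger_ring and pump_mouth below 0.004 m and angle between plunger's own z axis and vertical below 0.08 rad and contact force between the fingers and plunger above 1 N and linear speed of plunger below 0.01 m/s and z of cartridge_flange in the frame of port_mouth between -0.003 and 0.003 m and horizontal distance between cartridge_flange and port_mouth below 0.003 m and contact force between cartridge and the arm below 0.2 N and contact force between cartridge and the fingers below 0.2 N); the arm keeps its last pose, push and grip.
It fails at once if the plunger was drawn out of the barrel (z of plunger in the frame of pump_mouth above -0.01 m).
It fails at once if the plunger was wrenched against its barrel or let fall in it (contact force between plunger and station above 30 N).
It fails at once if the plug was moved (distance of plug from where it was at the start of the episode above 0.02 m).
It fails at once if a bystander was disturbed (distance of any of timer, vial_1, beaker_100, reagent_clear, label_tape from where it was at the start of the episode above 0.03 m).
It also fails if it takes over 50 s, if anything falls off the work surface, if the arm or the gripper's body presses on something with over 40 N, if the wrist force passes 120 N, or if a joint passes its speed limit or range.

ROBOT

A 6-joint arm with a two-finger parallel gripper is mounted at the origin on a cart in front of the work surface, level with it; the furniture and walls round the work are solid. World frame = base frame: x ahead of the robot, y to its left, z up, the work surface at z = 0. Lengths are in m, angles in rad, forces in N, time in s.
With the tool pointing down it reaches from about 0.25 to 0.8 m from the base axis. Payload 3.9 kg.
Tool frame: the origin (TCP) lies between the finger pads; the fingertips stand 17 mm ahead of it and the grasp point (between the pads) lies 2 mm behind it; z points along the fingers, y is the line along which they close (so a half turn about z gives the same grasp; the last joint's range is limited). The gripper opens to 85 mm and grips with 20 to 120 N. Pads are 22 mm wide; open, the fingers measure 114 mm over their backs; the gripper's body (76 mm by 85 mm) begins 54 mm behind the grasp point. The pads swing forward as they close: fully open they stand 13 mm farther back than shut.
Start: joints at [1.216, 0.26, -0.138, 1.173, 0, 1.571], TCP at [0.182, 0.492, 0.248] pointing down, gripper open.
Joint ranges: [-2.78, 2.78], [-0.83, 1.72], [-1.28, 1.37], [-1.9, 2.12], [-1.57, 1.48], [-3.14, 3.14]. Speed limits (rad/s): [2.57, 2.57, 3.14, 3.14, 3.14, 3.14].

INTERFACE

Orientations are given as a unit quaternion [x, y, z, w].
In Python, from workcell import robot gives the robot as it stands.
- The arm moves only by the tool step_arm, never from a script. Its argument "steps" is one flat list of numbers, 7 for each row, row after row: the shift along the tool's x, y, z in cm, then the turn, a rotation vector about the tool's x, y, z in degrees, then the opening, from 0 (shut) to 1 (fully open). A call has 1 to 20 rows; each row shifts and turns the commanded pose from where the row before left it, along the tool's axes as they then stand; what a row does not reach is not made up. A row lasts 1/12 s, in which the tool goes at most 41.7 mm and 7.16 degrees, less where a joint would pass 70% of its speed; a pose out of reach is approached as far as the arm can. A call with a gripper value outside its range is refused whole. The fingers move at their own pace and stop on an object; "grip_force" is the grip in N (left out, the last holds). Time passes only in rows, so rows that do not move let the fingers close. It gives the time, the measured TCP pose, the force, the opening and the grip force at its end, in the units of the state.
- robot.sense(): the state, without advancing time (a new reading comes with each control period).
- robot.capture(name): name is "scene" or "top" or "wrist"; returns the picture (480x640x3 uint8, red, green, blue); there is no depth.
- robot.camera_model(name): a dict with "mtx" (3x3 intrinsics, pixels), "world_from_camera" (4x4, takes a point from camera to world coordinates). Camera axes: x right, y down, z forward; pixel columns grow to the right and rows downward; lengths in m; the calibration is good to about 2 mm. The wrist camera is an equidistant fisheye: a pixel r from the principal point sees the ray r / f radians off the axis. A picture is of the moment at which its call begins: read the wrist's pose just before it. camera_model takes no time and is no camera call; for the wrist camera it gives the pose at the moment of the call.
- robot.sign_off(): hands the job in; it is judged then, once.
The state is a dict: "time": time; "q": joint angles; "qd": joint speeds; "joint_efforts": joint torques, N m; "ee_pos": TCP position; "tcp_rot": TCP orientation; "force": force on the tool from outside, world axes, zero at the start; "moment": the same for the moment, N m; "width": finger opening in m; "finger_force": force on a finger pad.
Only numpy, scipy, OpenCV 4.12 (cv2) and the standard library are available. Lean on these libraries where they do the work, as an engineer would, in place of code of your own. Each camera call takes 0.05 s, during which the arm holds its last target. There are 200 camera calls.

## Working session

There is one attempt and no reset: what is moved stays moved. The work goes in short steps, Python scripts to look and compute and a tool call to move; the robot and the scene stay as the last step left them, time stands still between calls to the robot, and variables do not carry over. Pictures are saved under pics/ and viewed, at most 10 in all, crops included, and the job is handed in when it is done.

Besides the shell and the picture viewer there is one more tool, called by a JSON object that holds its "name" and its "arguments", one argument or row to a line. step_arm: Moves the arm, as the interface text tells. Its arguments: {"type":"object","properties":{"steps":{"type":"array","items":{"type":"number"}},"grip_force":{"type":"number"}},"required":["steps"]}

```bash
mkdir -p pics; cat > h.py <<'E'
import numpy as np, cv2
from workcell import robot
def cap(n,f):
    m=robot.camera_model(n); im=robot.capture(n); cv2.imwrite(f'pics/{f}.png',im[...,::-1]); np.save(f'pics/{f}.npy',m['world_from_camera']); return im,m
def ray(m,T,u,v,fish=False):
    K=np.array(m['mtx']);T=np.array(T); x=(u-K[0,2])/K[0,0]; y=(v-K[1,2])/K[1,1]
    if fish:
        r=np.hypot(x,y); d=np.array([x/r*np.sin(r),y/r*np.sin(r),np.cos(r)]) if r>1e-9 else np.array([0,0,1.])
    else: d=np.array([x,y,1.])
    return T[:3,3],T[:3,:3]@d
def atz(n,u,v,z,T=None):
    m=robot.camera_model(n); o,d=ray(m,m['world_from_camera'] if T is None else T,u,v,n=='wrist')
    return o+d*(z-o[2])/d[2]
def proj(n,p,T=None):
    m=robot.camera_model(n);T=np.array(m['world_from_camera'] if T is None else T);K=np.array(m['mtx'])
    c=T[:3,:3].T@(np.array(p)-T[:3,3])
    if n=='wrist':
        r=np.hypot(c[0],c[1]);t=np.arctan2(r,c[2]);c=np.array([c[0]/r*t,c[1]/r*t,1])
    return (K@(c/c[2]))[:2]
E
python3 - <<'E'
from h import *
for n in('top','scene'):
    im,m=cap(n,n); print(n,m)
print(robot.sense())
E
```

```text
top {'mtx': array([[505.09970202,   0.        , 327.20941339],
       [  0.        , 505.09970202, 238.47714266],
       [  0.        ,   0.        ,   1.        ]]), 'world_from_camera': array([[ 2.97396464e-02, -9.95514223e-01,  8.98163927e-02,
         3.64661821e-01],
       [-9.99554753e-01, -2.98366782e-02,  2.62395258e-04,
         1.49139640e-01],
       [ 2.41860459e-03, -8.97842058e-02, -9.95958306e-01,
         1.51778418e+00],
       [ 0.00000000e+00,  0.00000000e+00,  0.00000000e+00,
         1.00000000e+00]])}
scene {'mtx': array([[566.25873244,   0.        , 314.40502071],
       [  0.        , 566.25873244, 238.65197831],
       [  0.        ,   0.        ,   1.        ]]), 'world_from_camera': array([[-0.86545857, -0.36025518,  0.34813457,  0.07078822],
       [-0.50060747,  0.59507619, -0.62871018,  0.90350404],
       [ 0.0193295 , -0.71840138, -0.69536022,  0.99280854],
       [ 0.        ,  0.        ,  0.        ,  1.        ]])}
{'time': 0.1, 'q': array([ 1.21601876e+00,  2.60613081e-01, -1.39276876e-01,  1.17268093e+00,
        7.50646903e-06,  1.57081057e+00]), 'qd': array([ 0.00082399, -0.00140296,  0.00286752,  0.0008295 ,  0.00139118,
       -0.00103601]), 'joint_efforts': array([-5.40931524e-04, -4.06508696e+01,  2.54527098e+01,  1.00727356e-02,
       -6.55888562e-05,  3.62482055e-06]), 'ee_pos': array([0.18216725, 0.49174953, 0.24753692]), 'tcp_rot': array([ 1.76466882e-01,  9.84306178e-01, -8.72696940e-04, -1.60257756e-04]), 'force': array([0.15139361, 0.2188698 , 0.06379611]), 'moment': array([ 0.04617882,  0.00494171, -0.00114064]), 'finger_force': 0.0, 'width': 0.08520000110573601}
```

View pics/top.png

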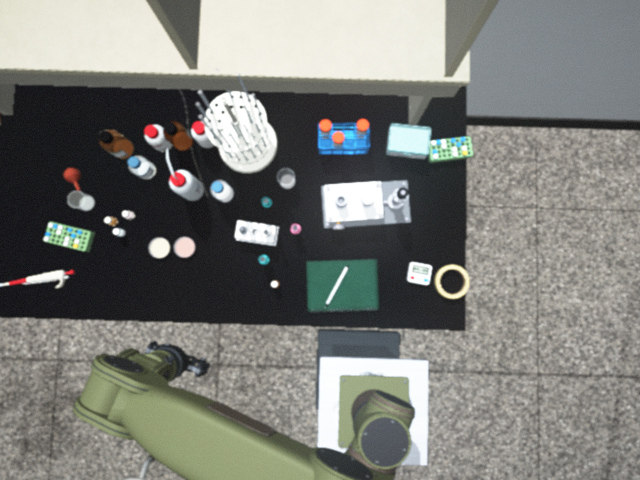

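View pics/scene.png

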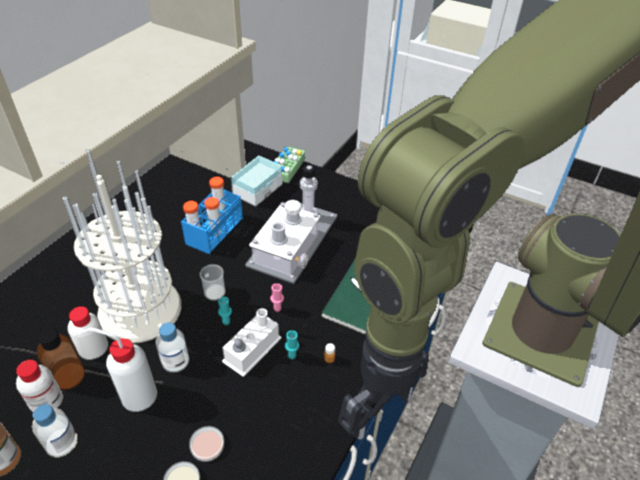

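The rack is at (257,233) in the top view, with its axis along the image x. The scene view shows a white piece at (262,317) and a grey one at (238,342). The station is at (366,203). Cartridge-shaped candidates are pink at scene (277,295), turquoise at (225,310) and (292,343), and white in the rack. The white one in the rack fits the description. I'll confirm it in one enlarged crop.

```bash
python3 - <<'E'
from h import *
a=cv2.imread('pics/top.png');b=cv2.imread('pics/scene.png')
r=lambda i,f:cv2.resize(i,None,fx=f,fy=f,interpolation=cv2.INTER_CUBIC)
A=r(a[215:250,225:325],4);B=r(a[172:237,315:415],4);C=r(b[295:380,215:315],4);D=r(b[160:280,245:345],4)
o=np.zeros((600,800,3),np.uint8)
o[:140,:400]=A;o[140:400,:400]=B; o[:340,400:]=C
D=r(b[165:245,245:345],3); o[350:590,400:700]=D
cv2.imwrite('pics/c1.png',o)
E
```

```text
(no output)
```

View pics/c1.png

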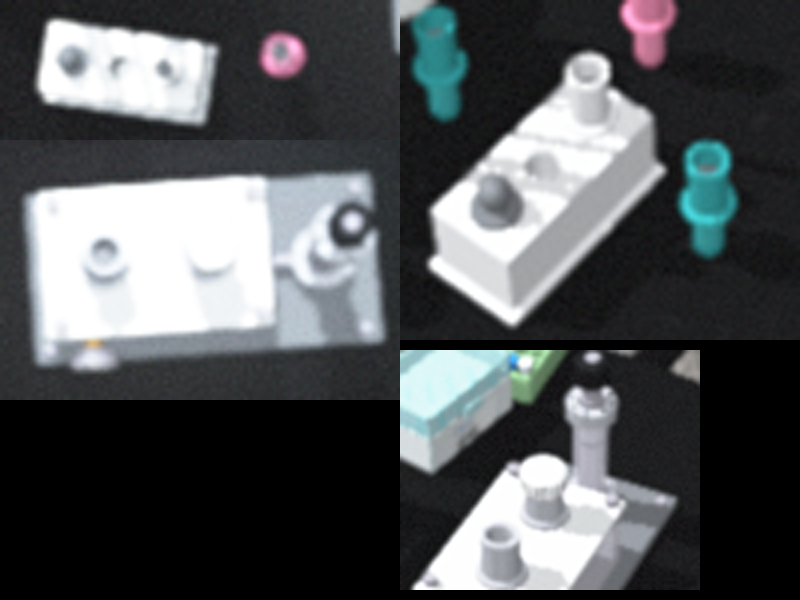

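```bash
cat >> h.py <<'E'
def tri(a,b):
    A=np.zeros((3,3));B=np.zeros(3)
    for n,u,v in(a,b):
        m=robot.camera_model(n);o,d=ray(m,m['world_from_camera'],u,v);d=d/np.linalg.norm(d);P=np.eye(3)-np.outer(d,d);A+=P;B+=P@o
    return np.linalg.solve(A,B)
E
python3 - <<'E'
from h import *
print('cart',tri(('top',267,231.7),('scene',262.5,312.5)),atz('top',267,231.7,.092),atz('scene',262.5,312.5,.092))
print('plug',atz('top',243,230,.075),atz('scene',238.5,340,.075))
print('port',tri(('top',341,200),('scene',278.3,226.7)),atz('top',341,200,.115),atz('scene',278.3,226.7,.115))
print('cap',atz('top',367.5,198.5,.121),atz('scene',293,206,.121))
print('knob',tri(('top',402.2,193.2),('scene',309,170)),atz('top',402.2,193.2,.165),atz('scene',309,169.5,.165))
print('footplate',[atz('top',315+u/4,172+(v-140)/4,.006) for u,v in((22,190),(370,175),(385,340),(40,365))])
from scipy.spatial.transform import Rotation as R
s=robot.sense();print(R.from_quat(s['tcp_rot']).as_matrix(),robot.camera_model('wrist'))
print('pink',atz('scene',277,285,.07))
print('shelf?')
E
```

```text
cart [0.50850334 0.32201689 0.0826942 ] [0.50741848 0.32081785 0.092     ] [0.50418843 0.32802207 0.092     ]
plug [0.51195762 0.39192146 0.075     ] [0.51459464 0.39814466 0.075     ]
port [0.60218429 0.11423211 0.11043444] [0.60075947 0.11402897 0.115     ] [0.60013085 0.11854555 0.115     ]
cap [0.60622439 0.04020068 0.121     ] [0.60562316 0.04576537 0.121     ]
knob [ 0.61800207 -0.05057898  0.15910495] [ 0.6159854  -0.05012216  0.165     ] [ 0.61609806 -0.04523176  0.165     ]
footplate [array([0.66476135, 0.17477801, 0.006     ]), array([ 0.68429085, -0.08901238,  0.006     ]), array([ 0.55844979, -0.10227082,  0.006     ]), array([0.53169811, 0.15710615, 0.006     ])]
[[-9.37718828e-01  3.47394605e-01 -6.23489615e-04]
 [ 3.47395164e-01  9.37717356e-01 -1.66144161e-03]
 [ 7.48118208e-06 -1.77456235e-03 -9.99998425e-01]] {'mtx': array([[371.64829954,   0.        , 320.58372012],
       [  0.        , 371.64829954, 238.35145567],
       [  0.        ,   0.        ,   1.        ]]), 'world_from_camera': array([[ 0.34772711,  0.89673599,  0.27377076,  0.1122367 ],
       [ 0.9375929 , -0.33184811, -0.10390563,  0.51768607],
       [-0.00232561,  0.29281632, -0.95616588,  0.37358626],
       [ 0.        ,  0.        ,  0.        ,  1.        ]])}
pink [0.52986909 0.23539298 0.07      ]
shelf?
```

{"name": "step_arm", "arguments": {
  "steps": [0,0,0,0,0,-6.8,0.6,0,0,0,0,0,-6.8,0.6,0,0,0,0,0,-6.7,0.6,-2.3,-1.2,0.3,0,0,0,0.6,-2.3,-1.2,0.3,0,0,0,0.6,-2.3,-1.2,0.3,0,0,0,0.6,-2.3,-1.2,0.3,0,0,0,0.6,-2.3,-1.2,0.3,0,0,0,0.6,-2.3,-1.2,0.3,0,0,0,0.6,-2.3,-1.2,0.3,0,0,0,0.6,-2.3,-1.2,0.3,0,0,0,0.6,-2.3,-1.2,0.3,0,0,0,0.6,-2.3,-1.2,0.3,0,0,0,0.6,-2.3,-1.2,0.3,0,0,0,0.6,-2.3,-1.2,0.3,0,0,0,0.6,-2.3,-1.2,0.3,0,0,0,0.6,-2.3,-1.2,0.3,0,0,0,0.6,0,0,0,0,0,0,0.6]
}}

```text
time: 1.6
ee_pos: [0.5078, 0.3218, 0.2049]
tcp_rot: [0.002, 1.0, -0.001, 0.001]
force: [1.1, 1.2, 0.0]
width: 0.0516
finger_force: 0.0
```

```bash
python3 - <<'E'
from h import *
s=robot.sense();print(s['time'],s['q'],s['ee_pos'],s['tcp_rot'],s['width'])
im,m=cap('wrist','w1');print(m['world_from_camera'][:3])
print(proj('wrist',(.507,.323,.09)),proj('wrist',(.507,.323,.056)))
E
```

```text
1.6 [ 0.5658794   0.41015798 -0.0289016   1.13182674 -0.00205023  0.57067819] [0.50777567 0.32178712 0.20487591] [ 2.39934881e-03  9.99996595e-01 -8.88211677e-04  5.13772669e-04] 0.05155684414473166
[[ 0.00515919  0.95590242  0.29363915  0.43297779]
 [ 0.9999843  -0.00428935 -0.00360614  0.32210347]
 [-0.0021876   0.29365314 -0.95590954  0.33083521]]
[321.75708991 241.47846775] [321.68304417 228.20885999]
```

View pics/w1.png

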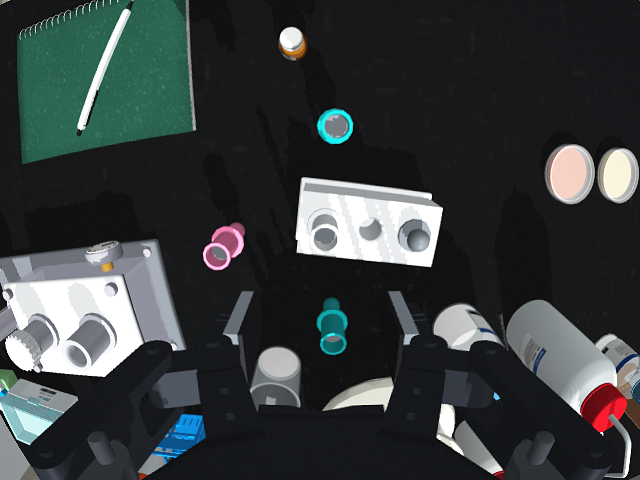

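The wrist view shows the cartridge's top lip at about (325,236), the plug at (414,237), and the open port's mouth at (81,350).

```bash
python3 - <<'E'
from h import *
im=cv2.imread('pics/w1.png');T=np.load('pics/w1.npy')
for z in(.088,.094):print(z,atz('wrist',325,236,z,T))
for z in(.05,.056):print('collar',atz('wrist',323.5,222,z,T), 'hole',atz('wrist',370,229,z,T),'plugtop',atz('wrist',417,239,z+.024,T))
print('port',atz('wrist',81,350,.115,T))
c=np.zeros((600,800,3),np.uint8);c[:,:560]=cv2.resize(im[160:280,290:402],(560,600),interpolation=cv2.INTER_CUBIC);c[:200,560:]=cv2.resize(im[305:385,40:136],(240,200));cv2.imwrite('pics/c2.png',c)
E
```

```text
0.088 [0.50590795 0.32420896 0.088     ]
0.094 [0.50410598 0.32415693 0.094     ]
collar [0.50590577 0.32338892 0.05      ] hole [0.5117022  0.36007225 0.05      ] plugtop [0.51269493 0.39243808 0.074     ]
collar [0.50434767 0.32336146 0.056     ] hole [0.51002027 0.35926105 0.056     ] plugtop [0.51083264 0.39079498 0.08      ]
port [0.59536913 0.12184951 0.115     ]
```

View pics/c2.png

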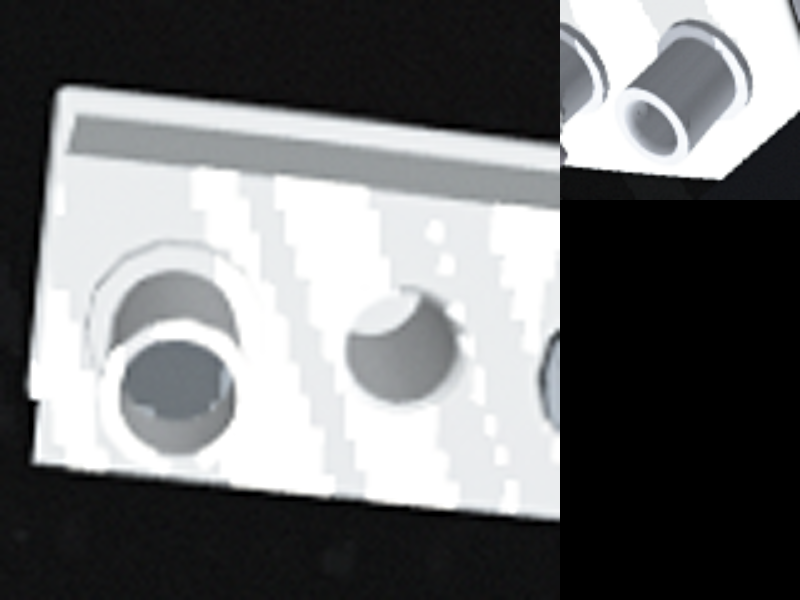

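{"name": "step_arm", "arguments": {
  "steps": [0.13,0.22,2,0,0,0,0.6,0,0,2,0,0,0,0.6,0,0,2,0,0,0,0.6,0,0,2,0,0,0,0.6,0,0,2,0,0,0,0.6,0,0,1.5,0,0,0,0.6,0,0,1.0,0,0,0,0.6,0,0,0,0,0,0,0.6,0,0,0,0,0,0,0.6],
  "grip_force": 25
}}

```text
time: 2.4
ee_pos: [0.5022, 0.3265, 0.0811]
tcp_rot: [-0.0, 1.0, -0.0, -0.001]
force: [0.3, 0.3, 1.2]
width: 0.051
finger_force: 0.0
```

{"name": "step_arm", "arguments": {
  "steps": [0,0,0,0,0,0,0.2,0,0,0,0,0,0,0,0,0,0,0,0,0,0,0,0,0,0,0,0,0,0,0,0,0,0,0,0,0,0,0,0,0,0,0,0,0,0,0,0,0,0]
}}

```text
time: 2.98
ee_pos: [0.5038, 0.3265, 0.0825]
tcp_rot: [0.0, 1.0, 0.0, 0.001]
force: [0.1, -1.4, 6.1]
width: 0.0191
finger_force: 25.3
```

{"name": "step_arm", "arguments": {
  "steps": [0,0,-0.5,0,0,0,0,0,0,-1,0,0,0,0,0,0,-1.5,0,0,0,0,0,0,-2,0,0,0,0,0,0,-2,0,0,0,0,0,0,-2,0,0,0,0,0,0,-2,0,0,0,0,0,0,-2,0,0,0,0,0,0,-1.5,0,0,0,0,0,0,-0.5,0,0,0,0,0,0,0,0,0,0,0,0,0,0,0,0,0,0]
}}

```text
time: 3.98
ee_pos: [0.5028, 0.3263, 0.2311]
tcp_rot: [0.0, 1.0, 0.0, -0.0]
force: [-1.0, -0.3, -1.4]
width: 0.019
finger_force: 24.7
```

```bash
python3 - <<'E'
from h import *
for i in range(3):
    s=robot.sense();print(s['time'],s['ee_pos'],s['tcp_rot'],s['width'],s['force'],s['finger_force']); im,m=cap('wrist','w2')
T=m['world_from_camera']
print('port',proj('wrist',(.6,.117,.115)))
p=s['ee_pos'];print('bottom',proj('wrist',p-[0,0,.065]))
E
```

```text
3.9833 [0.50279292 0.32634288 0.2310613 ] [ 2.13482060e-04  9.99999964e-01  4.69694054e-05 -1.55685091e-04] 0.018994261647306682 [-0.95343274 -0.27032139 -1.36318888] 24.73302036523819
4.0333 [0.50241617 0.32606957 0.23033631] [ 2.12702351e-04  9.99999613e-01 -3.89792018e-04 -7.59318931e-04] 0.01926223629000287 [ 0.53288811  0.33377355 -0.30242713] 24.73307579755783
4.0833 [0.50222849 0.32593127 0.22997226] [ 2.10844027e-04  9.99999176e-01 -6.32119849e-04 -1.09746562e-03] 0.019450839454666764 [ 0.34761566 -0.46319252 -0.59938412] 24.732441902160645
port [ 89.4523144  343.52078059]
bottom [321.4549162  266.78238421]
```

View pics/w2.png

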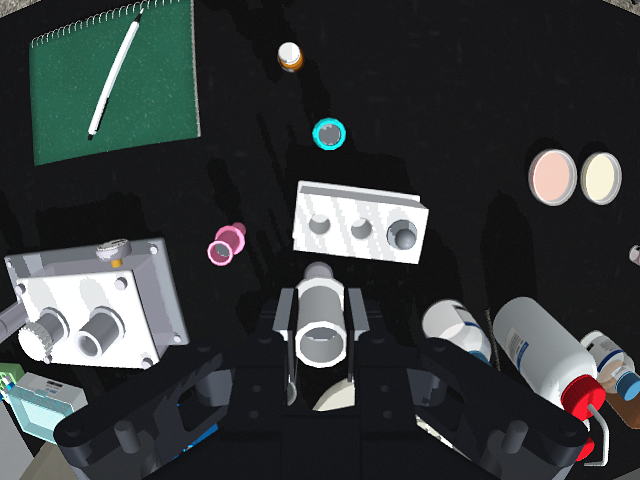

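The cartridge is held, with its lip at (321,345) and its bottom at (319,263). The plug is still in the rack, and the port mouth is at (89,344). Next I'll enlarge the view to fit the cartridge's pose in the hand and the port.

```bash
python3 - <<'E'
from h import *
im=cv2.imread('pics/w2.png')
c=np.zeros((600,800,3),np.uint8);c[:,:500]=cv2.resize(im[250:370,270:370],(500,600),interpolation=cv2.INTER_CUBIC)
c[:300,500:]=cv2.resize(im[300:360,70:130],(300,300),interpolation=cv2.INTER_CUBIC);cv2.imwrite('pics/c3.png',c)
E
```

```text
(no output)
```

View pics/c3.png

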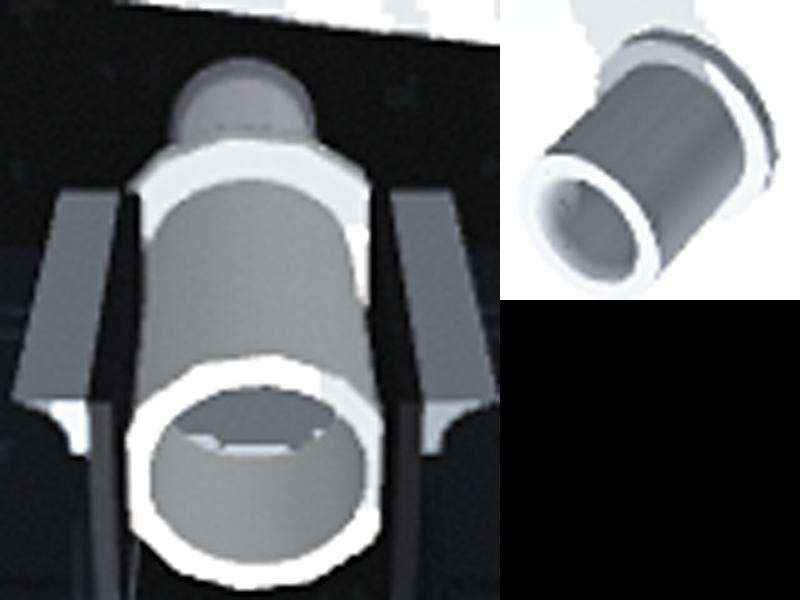

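```bash
python3 - <<'E'
from h import *
from scipy.optimize import least_squares
T=np.load('pics/w2.npy'); p=np.array([.50228,.32595,.2300]) 
T=robot.camera_model('wrist')['world_from_camera'];p=robot.sense()['ee_pos']
# unknown: ex,ey (bottom, rel TCP), h bottom z rel TCP, tilt about y (lean in x)
def res(a,full=0):
    ex,ey,h,t=a
    P=lambda dx,dy,dz:proj('wrist',p+np.array([ex+dx*1+t*dz,ey+dy,h+dz]),T)
    L=P(0,0,.076);l=P(0,-.0108,.076);r=P(0,.0108,.076)
    c=P(-.014,0,.042);b=P(-.008,0,.006);cy=P(-.010,0,.042)
    return np.array([L[0]-321,L[1]-344.5,r[0]-l[0]-51,c[1]-277.8,cy[1]-286,b[1]-262])
for fix in(1,0):
    f=(lambda a:res([*a,0])) if fix else res
    s=least_squares(f,[0,0,-.065]+([] if fix else [0]));print(s.x,s.fun)
T2=np.load('pics/w2.npy')
# port rim centre crop(590,227)
print('port',atz('wrist',70+(592-500)/5,300+226/5,.115,T2),p)
E
```

```text
[ 0.0085156  -0.00015639 -0.07744999] [-1.41203231e-04 -1.73509693e+00  2.34299460e+00  6.74822103e-01
  1.86953526e-01  1.37706759e+00]
[ 0.00868663 -0.00016098 -0.08188501  0.04377216] [-2.65519636e-05 -5.10949175e-01  4.64229483e-01  9.03268391e-01
  2.07342692e-01 -6.30256627e-01]
port [0.60216554 0.11503742 0.115     ] [0.50219987 0.3258823  0.22983032]
```

{"name": "step_arm", "arguments": {
  "steps": [-0.5,-1.1,0,0,0,0,0,-0.9,-2,0,0,0,0,0,-0.9,-2,0,0,0,0,0,-0.9,-2,0,0,0,0,0,-0.9,-2,0,0,0,0,0,-0.9,-2,0,0,0,0,0,-0.9,-2,0,0,0,0,0,-0.9,-2,0,0,0,0,0,-0.9,-2,0,0,0,0,0,-0.9,-2,0,0,0,0,0,-0.5,-1.1,0,0,0,0,0,0,-0.9,0,0,0,0,0,0,0,0,0,0,0,0,0,0,0,0,0,0,0,0,0,0,0,0,0,0]
}}

```text
time: 5.38
ee_pos: [0.5934, 0.116, 0.2312]
tcp_rot: [-0.0, 1.0, 0.0, -0.0]
force: [-1.0, 0.3, -0.1]
width: 0.019
finger_force: 24.7
```

```bash
python3 - <<'E'
from h import *
s=robot.sense();print(s['time'],s['q'],s['ee_pos'],s['tcp_rot'],s['width'],s['force'],s['finger_force']); im,m=cap('wrist','w3')
cap('scene','s3');cap('top','t3')
c=np.zeros((600,800,3),np.uint8);i=im[...,::-1]
r=lambda i,w,h:cv2.resize(i,(w,h),interpolation=cv2.INTER_CUBIC)
c[:,:500]=r(i[230:370,262:380],500,600)[:,:500]
c[:300,500:]=r(cv2.imread('pics/s3.png')[170:245,245:320],300,300);c[300:,500:]=r(cv2.imread('pics/t3.png')[165:240,305:380],300,300);cv2.imwrite('pics/c4.png',c)
E
```

```text
5.3833 [1.92749900e-01 4.04738219e-01 3.21544918e-02 1.19858733e+00
 5.43350492e-04 1.92426458e-01] [0.59340996 0.11598554 0.23124602] [-1.61670179e-04  9.99999932e-01  2.30791254e-04 -2.35897866e-04] 0.019009721405248852 [-1.03238225  0.3235844  -0.07344234] 24.74826604127884
```

View pics/c4.png

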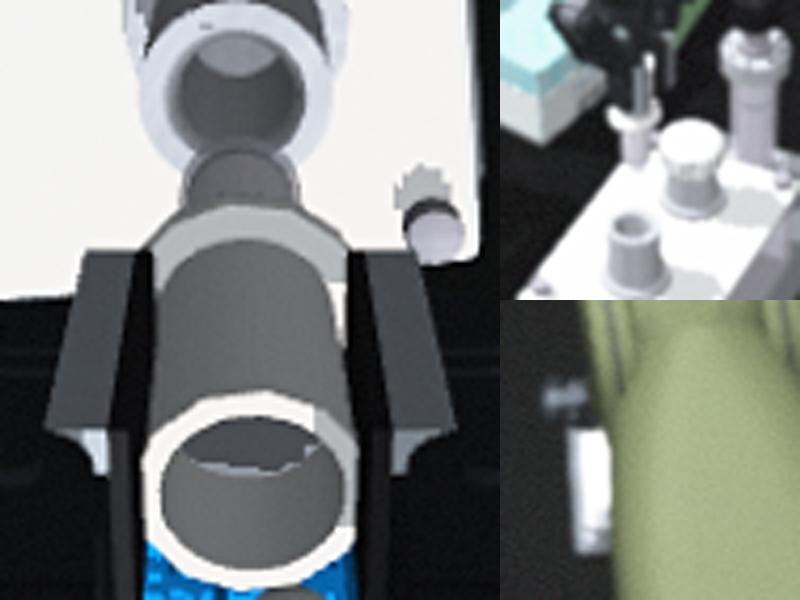

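```bash
python3 - <<'E'
from h import *
T=np.load('pics/w3.npy');p=np.array([.59341,.11599,.23125])
po=atz('wrist',317.7,251.5,.115,T);print('port',po)
for ex,ey,h in((.0085,-.0016,-.0775),(.0087,-.0016,-.082)):
    b=p+[ex,ey,h];print('bottom',b,proj('wrist',b,T),'need',po-b, 'near edge',proj('wrist',b+[-.005,0,0],T),proj('wrist',b+[-.008,0,.006],T))
# where bottom (same tool offset) crosses if lowered straight to rim: project point at z .115
print(proj('wrist',[p[0]+.0086,p[1]-.0016,.115],T))
print('from scene port',atz('scene',245+134/4,170+218/4,.115))
E
```

```text
port [0.60228507 0.11369333 0.115     ]
bottom [0.60191 0.11439 0.15375] [318.40220605 272.25108466] need [ 0.00037507 -0.00069667 -0.03875   ] near edge [318.38493998 264.36075733] [318.31634398 263.21650897]
bottom [0.60211 0.11439 0.14925] [318.44343787 269.73700471] need [ 0.00017507 -0.00069667 -0.03425   ] near edge [318.42702145 261.97730138] [318.3611257  260.78200482]
[318.70973992 251.12288763]
from scene port [0.60372832 0.11209003 0.115     ]
```

{"name": "step_arm", "arguments": {
  "steps": [0,-0.05,1,0,0,0,0,0,0,1,0,0,0,0,0,0,1,0,0,0,0,0,0,0.8,0,0,0,0,0,0,0.6,0,0,0,0,0,0,0.4,0,0,0,0,0,0,0.4,0,0,0,0,0,0,0,0,0,0,0]
}}

```text
time: 6.2
ee_pos: [0.5944, 0.1148, 0.1789]
tcp_rot: [0.0, 1.0, 0.0, 0.0]
force: [1.7, -0.1, 0.2]
width: 0.019
finger_force: 24.8
```

{"name": "step_arm", "arguments": {
  "steps": [0,0,0.4,0,0,0,0,0,0,0.4,0,0,0,0,0,0,0.4,0,0,0,0,0,0,0.3,0,0,0,0,0,0,0,0,0,0,0,0,0,0,0,0,0,0]
}}

```text
time: 6.7
ee_pos: [0.5941, 0.1145, 0.1639]
tcp_rot: [0.0, 1.0, -0.0, 0.0]
force: [3.9, -1.1, -3.4]
width: 0.0193
finger_force: 24.5
```

{"name": "step_arm", "arguments": {
  "steps": [-0.1,0,0.2,0,0,0,0,0,0,0.2,0,0,0,0,0,0,0.1,0,0,0,0,0,0,0,0,0,0,0,0,0,0,0,0,0,0]
}}

```text
time: 7.12
ee_pos: [0.5947, 0.1146, 0.159]
tcp_rot: [0.0, 1.0, -0.0, -0.0]
force: [2.5, -1.7, -0.6]
width: 0.0189
finger_force: 24.6
```

{"name": "step_arm", "arguments": {
  "steps": [-0.1,-0.05,0.2,0,0,0,0,0,0,0.1,0,0,0,0,0,0,0,0,0,0,0,0,0,0,0,0,0,0]
}}

```text
time: 7.45
ee_pos: [0.5953, 0.1144, 0.1558]
tcp_rot: [0.0, 1.0, 0.0, -0.001]
force: [2.1, -0.7, -2.4]
width: 0.0194
finger_force: 24.5
```

{"name": "step_arm", "arguments": {
  "steps": [0,0,0.2,0,0,0,0,0,0,0.1,0,0,0,0,0,0,0,0,0,0,0,0,0,0,0,0,0,0]
}}

```text
time: 7.78
ee_pos: [0.5955, 0.1143, 0.153]
tcp_rot: [0.0, 1.0, 0.0, -0.0]
force: [1.3, -0.3, -0.8]
width: 0.019
finger_force: 24.5
```

{"name": "step_arm", "arguments": {
  "steps": [0,0,0.2,0,0,0,0,0,0,0.1,0,0,0,0,0,0,0,0,0,0,0,0,0,0,0,0,0,0]
}}

```text
time: 8.12
ee_pos: [0.5957, 0.1143, 0.1501]
tcp_rot: [0.0, 1.0, -0.0, -0.0]
force: [1.2, -0.4, -0.6]
width: 0.0191
finger_force: 24.5
```

{"name": "step_arm", "arguments": {
  "steps": [0,0,0.1,0,0,0,0,0,0,0.1,0,0,0,0,0,0,0,0,0,0,0,0,0,0,0,0,0,0]
}}

```text
time: 8.45
ee_pos: [0.5958, 0.1143, 0.1482]
tcp_rot: [0.0, 1.0, -0.0, -0.0]
force: [-0.1, -0.3, -0.3]
width: 0.019
finger_force: 24.5
```

{"name": "step_arm", "arguments": {
  "steps": [0,0,0.1,0,0,0,0,0,0,0.1,0,0,0,0,0,0,0.1,0,0,0,0,0,0,0,0,0,0,0,0,0,0,0,0,0,0]
}}

```text
time: 8.87
ee_pos: [0.5962, 0.1143, 0.1473]
tcp_rot: [0.0, 1.0, 0.0, 0.001]
force: [-2.5, -0.8, 9.5]
width: 0.0188
finger_force: 25.5
```

{"name": "step_arm", "arguments": {
  "steps": [0,0,0.1,0,0,0,0,0,0,0.1,0,0,0,0,0,0,0.1,0,0,0,0,0,0,0,0,0,0,0,0,0,0,0,0,0,0]
}}

```text
time: 9.28
ee_pos: [0.5968, 0.1141, 0.1468]
tcp_rot: [0.0, 1.0, 0.0, 0.002]
force: [-5.3, -1.8, 22.0]
width: 0.0191
finger_force: 26.7
```

The upward force rose at TCP z 0.1475, which is the expected seat height. I'll relax the push, open and rise.

{"name": "step_arm", "arguments": {
  "steps": [0,0,-0.2,0,0,0,0,0,0,-0.2,0,0,0,0,0,0,0,0,0,0,0.3,0,0,0,0,0,0,0.6,0,0,0,0,0,0,0.6,0,0,0,0,0,0,0.6,0,0,0,0,0,0,0.6,0,0,0,0,0,0,0.6,0,0,-1,0,0,0,0.6,0,0,-2,0,0,0,0.6,0,0,-2,0,0,0,0.6,0,0,-2,0,0,0,0.6,0,0,-2,0,0,0,0.6,0,0,-1,0,0,0,0.6,0,0,0,0,0,0,0.6,0,0,0,0,0,0,0.6]
}}

```text
time: 10.62
ee_pos: [0.5962, 0.1144, 0.2467]
tcp_rot: [0.0, 1.0, 0.0, 0.001]
force: [-0.4, 1.1, -1.0]
width: 0.051
finger_force: 0.0
```

```bash
python3 - <<'E'
from h import *
s=robot.sense();print(s['time'],s['ee_pos'],s['tcp_rot'],s['width'],s['force']); im,m=cap('wrist','w4')
cap('scene','s4')
for p in((.6,.115,.153),(.616,-.049,.165)):print(proj('wrist',p),proj('scene',p))
c=np.zeros((600,800,3),np.uint8);i=im[...,::-1]
c[:480,:400]=i[:,:400];r=cv2.resize(cv2.imread('pics/s4.png')[150:250,245:345],(400,400),interpolation=cv2.INTER_CUBIC);c[:400,400:]=r;cv2.imwrite('pics/c5.png',c)
E
```

```text
10.6167 [0.59619214 0.11435766 0.24670279] [2.35563097e-04 9.99999780e-01 1.24292878e-04 6.06931202e-04] 0.051044610721471984 [-0.40645215  1.12750099 -0.9749107 ]
[322.59751997 258.22365178] [278.78256366 213.31636855]
[ 89.01597552 282.88591495] [309.82745047 168.70229062]
```

View pics/c5.png

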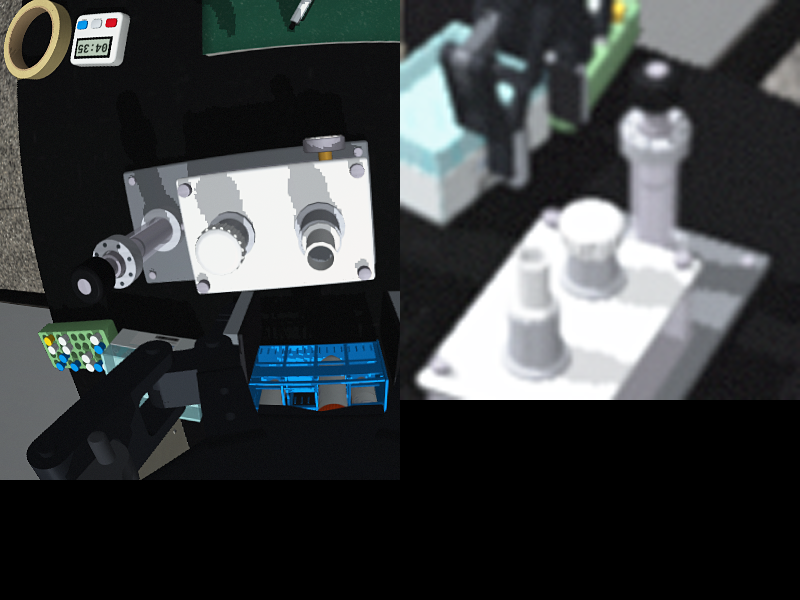

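The cartridge is seated upright in the port, shown at wrist (321,255) and scene (279,225). The knob's top disc is at wrist (89,286). Next I'll move above the knob.

{"name": "step_arm", "arguments": {
  "steps": [-0.2,-1.5,0,0,0,0,0.7,-0.25,-2,0,0,0,0,0.7,-0.25,-2,0,0,0,0,0.7,-0.25,-2,0,0,0,0,0.7,-0.25,-2,0,0,0,0,0.7,-0.25,-2,0,0,0,0,0.7,-0.25,-2,0,0,0,0,0.7,-0.15,-1.5,0,0,0,0,0.7,-0.1,-1.4,0,0,0,0,0.7,0,0,0,0,0,0,0.7,0,0,0,0,0,0,0.7,0,0,0,0,0,0,0.7]
}}

```text
time: 11.72
ee_pos: [0.6151, -0.0493, 0.2461]
tcp_rot: [0.0, 1.0, 0.0, -0.0]
force: [-1.1, -0.3, -0.3]
width: 0.0595
finger_force: 0.0
```

```bash
python3 - <<'E'
from h import *
s=robot.sense();print(s['time'],s['q'],s['ee_pos'],s['tcp_rot'],s['width'],s['force']); im,m=cap('wrist','w5')
print(proj('wrist',(.616,-.05,.169)),proj('wrist',(.616,-.05,.125)),atz('wrist',89,286,.169,np.load('pics/w4.npy')))
cv2.imwrite('pics/c6.png',cv2.resize(im[150:390,180:460,::-1],(700,600),interpolation=cv2.INTER_CUBIC))
E
```

```text
11.7167 [-8.02563510e-02  4.21860892e-01  9.81081445e-02  1.24765593e+00
  5.43715860e-04 -7.99967921e-02] [ 0.61511069 -0.04930731  0.24606476] [ 1.29862676e-04  9.99999908e-01  2.95492346e-04 -2.83434855e-04] 0.05951427933487437 [-1.06609166 -0.31075025 -0.25200158]
[319.39893211 260.25083953] [319.5854876  238.21709855] [ 0.61860477 -0.04755104  0.169     ]
```

View pics/c6.png

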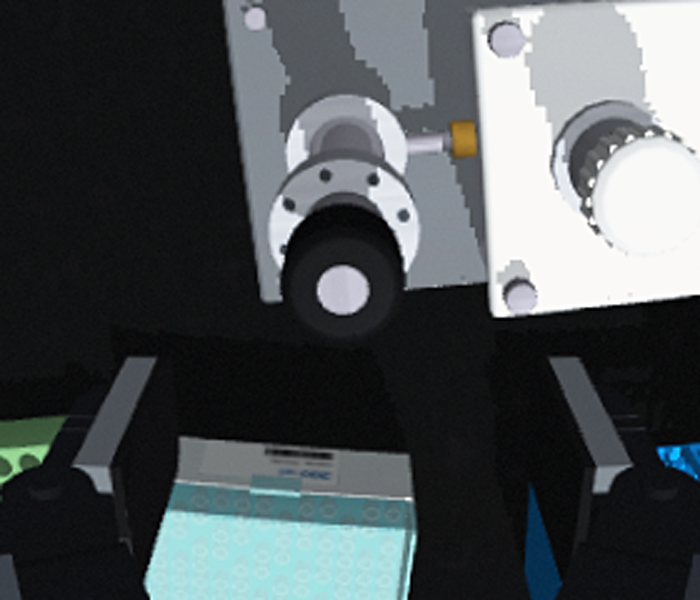

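```bash
python3 - <<'E'
from h import *
T=np.load('pics/w5.npy');print('knob',atz('wrist',317.2,266,.169,T),'barrel',atz('wrist',180+344/2.5,150+226/2.5,.125,T))
E
```

```text
knob [ 0.61947846 -0.05160056  0.169     ] barrel [ 0.61746991 -0.05168563  0.125     ]
```

{"name": "step_arm", "arguments": {
  "steps": [-0.3,-0.22,1,0,0,0,0.7,0,0,1.5,0,0,0,0.7,0,0,1.5,0,0,0,0.7,0,0,1.5,0,0,0,0.7,0,0,1.2,0,0,0,0.7,0,0,0.9,0,0,0,0.7,0,0,0.5,0,0,0,0.7,0,0,0,0,0,0,0.7,0,0,0,0,0,0,0.7,0,0,0,0,0,0,0.7],
  "grip_force": 20
}}

```text
time: 12.6
ee_pos: [0.619, -0.0518, 0.1661]
tcp_rot: [0.0, 1.0, -0.0, 0.001]
force: [0.2, 0.2, 1.2]
width: 0.0595
finger_force: 0.0
```

{"name": "step_arm", "arguments": {
  "steps": [0.1,0,0.5,0,0,0,0.6,0,0,0.5,0,0,0,0.5,0,0,0.1,0,0,0,0.45,0,0,0,0,0,0,0.43,0,0,0,0,0,0,0.41,0,0,0,0,0,0,0.39,0,0,0,0,0,0,0.37,0,0,0,0,0,0,0.35,0,0,0,0,0,0,0.33,0,0,0,0,0,0,0.31,0,0,0,0,0,0,0.29,0,0,0,0,0,0,0.27,0,0,0,0,0,0,0.25,0,0,0,0,0,0,0.25]
}}

```text
time: 13.77
ee_pos: [0.6175, -0.0519, 0.1546]
tcp_rot: [0.0, 1.0, 0.0, 0.0]
force: [0.1, 0.2, 2.4]
width: 0.0292
finger_force: 19.9
```

{"name": "step_arm", "arguments": {
  "steps": [0,0,0,0,0,0,0.1,0,0,0,0,0,0,0,0,0,0,0,0,0,0,0,0,-0.2,0,0,0,0,0,0,-0.2,0,0,0,0,0,0,-0.2,0,0,0,0,0,0,-0.2,0,0,0,0,0,0,-0.2,0,0,0,0,0,0,0,0,0,0,0,0,0,0,0,0,0,0],
  "grip_force": 50
}}

```text
time: 14.6
ee_pos: [0.6173, -0.052, 0.1643]
tcp_rot: [0.0, 1.0, -0.0, 0.0]
force: [-0.9, -0.0, -2.8]
width: 0.0286
finger_force: 49.4
```

{"name": "step_arm", "arguments": {
  "steps": [0,0,-0.2,0,0,0,0,0,0,-0.3,0,0,0,0,0,0,-0.3,0,0,0,0,0,0,-0.3,0,0,0,0,0,0,-0.3,0,0,0,0,0,0,-0.3,0,0,0,0,0,0,-0.3,0,0,0,0,0,0,-0.3,0,0,0,0,0,0,-0.3,0,0,0,0,0,0,-0.2,0,0,0,0,0,0,-0.2,0,0,0,0,0,0,0,0,0,0,0,0,0,0,0,0,0,0,0,0,0,0,0,0,0,0]
}}

```text
invalid input at $.steps: expected a multiple of 7 numbers
```

```bash
python3 - <<'E'
from h import *
s=robot.sense();print(s['time'],s['ee_pos'],s['width'],s['force'],s['finger_force']); im,m=cap('wrist','w6');b,_=cap('scene','s6')
c=np.zeros((600,800,3),np.uint8)
c[:600,:400]=cv2.resize(im[180:330,270:370,::-1],(400,600),interpolation=cv2.INTER_CUBIC)
c[:600,400:]=cv2.resize(b[150:250,265:332,::-1],(400,600),interpolation=cv2.INTER_CUBIC);cv2.imwrite('pics/c7.png',c)
E
```

```text
14.6 [ 0.61732354 -0.05195334  0.16434588] 0.02858846510309556 [-8.74211539e-01 -1.37535447e-03 -2.76880501e+00] 49.4067656993866
```

View pics/c7.png

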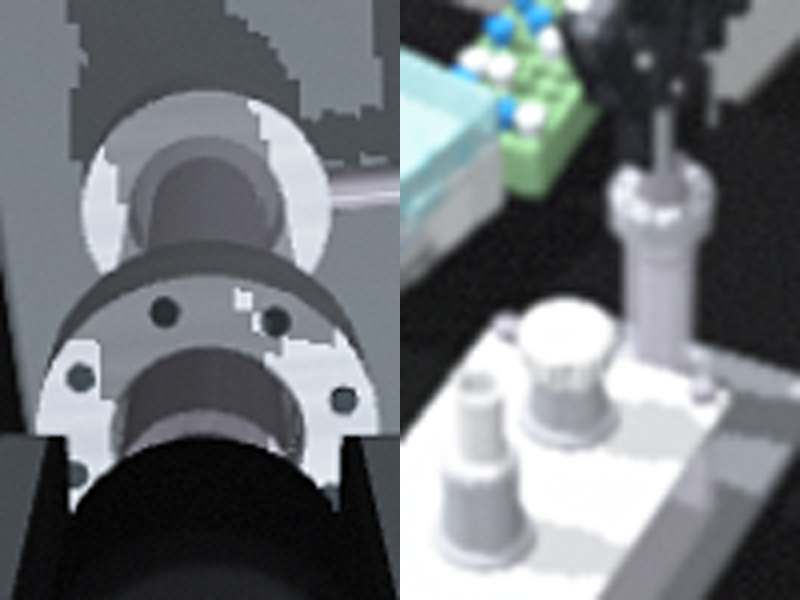

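The long move was refused for a miscounted row, and the picture shows the plunger only partly drawn. I've also now viewed 11 pictures, one over the limit of 10, so I'll check the rest by numbers only. Resending the lift.

{"name": "step_arm", "arguments": {
  "steps": [0,0,-0.2,0,0,0,0,0,0,-0.3,0,0,0,0,0,0,-0.3,0,0,0,0,0,0,-0.3,0,0,0,0,0,0,-0.3,0,0,0,0,0,0,-0.3,0,0,0,0,0,0,-0.3,0,0,0,0,0,0,-0.3,0,0,0,0,0,0,-0.3,0,0,0,0,0,0,-0.2,0,0,0,0,0,0,-0.2,0,0,0,0,0,0,0,0,0,0,0,0,0,0,0,0,0,0]
}}

```text
time: 15.78
ee_pos: [0.6174, -0.0519, 0.1944]
tcp_rot: [0.0, 1.0, 0.0, 0.0]
force: [-0.5, -0.5, -2.5]
width: 0.0284
finger_force: 49.4
```

```bash
python3 - <<'E'
from h import *
for i in range(3):
    s=robot.sense();print(s['time'],s['ee_pos'],s['tcp_rot'],s['width'],s['force'],s['finger_force']); im,m=cap('wrist','w7')
g=im.mean(2)
# column profile along rod front line (x = axis - 10mm), z above rim
ax=s['ee_pos'][:2]
for z in np.arange(.118,.160,.001):
    uv=proj('wrist',(ax[0]-.010,ax[1],z)); u,v=np.round(uv).astype(int); print(round(z,3),u,v,int(g[v,u-2:u+3].mean()),end=' | ')
E
```

```text
15.7833 [ 0.61735874 -0.05191722  0.19436697] [2.40153898e-04 9.99999969e-01 2.58005926e-06 6.04062670e-05] 0.028445541188245774 [-0.53705227 -0.46073635 -2.52629753] 49.408392906188965
15.8333 [ 0.61724386 -0.0519094   0.19422875] [ 2.40862670e-04  9.99999968e-01  2.53318024e-05 -6.86814613e-05] 0.028776475628902277 [-0.67939029  0.07255582 -3.5859348 ] 49.40870761871338
15.8833 [ 0.61717186 -0.05193616  0.19414149] [ 2.59045668e-04  9.99999951e-01  4.86273916e-06 -1.74502745e-04] 0.028201511798482348 [ 0.32858075  0.37076437 -2.28496654] 49.40831780433655
0.118 321 243 139 | 0.119 321 244 137 | 0.12 321 244 137 | 0.121 321 245 139 | 0.122 321 245 139 | 0.123 321 246 136 | 0.124 321 246 136 | 0.125 321 247 108 | 0.126 321 248 48 | 0.127 321 248 48 | 0.128 321 249 12 | 0.129 321 249 12 | 0.13 321 250 21 | 0.131 321 251 69 | 0.132 321 251 69 | 0.133 321 252 68 | 0.134 321 252 68 | 0.135 321 253 67 | 0.136 321 254 67 | 0.137 321 254 67 | 0.138 321 255 67 | 0.139 321 256 67 | 0.14 321 256 67 | 0.141 321 257 67 | 0.142 321 257 67 | 0.143 321 258 68 | 0.144 321 259 68 | 0.145 321 260 66 | 0.146 321 260 66 | 0.147 321 261 67 | 0.148 321 262 68 | 0.149 321 262 68 | 0.15 321 263 68 | 0.151 321 264 67 | 0.152 321 265 68 | 0.153 321 265 68 | 0.154 321 266 68 | 0.155 321 267 68 | 0.156 321 268 68 | 0.157 321 268 68 | 0.158 321 269 68 | 0.159 321 270 67 | 0.16 321 271 67 |
```

```bash
python3 - <<'E'
from h import *
s=robot.sense();g=cv2.imread('pics/w7.png').mean(2);print(g[236:256,319:324].mean(1).round())
T=np.load('pics/w7.npy')
for ax in(.6155,.617,.6185,.620):
  print(ax,'rim',proj('wrist',(ax-.011,-.052,.125),T)[1],'ring lo/mid/up',[proj('wrist',(ax-.010,-.052,z),T)[1].round(2) for z in(.1235,.125,.1265,.1285,.1305)], 'collar front',proj('wrist',(ax-.021,-.052,.125),T)[1])
print(g[200:250,321].round())
E
```

```text
[142. 143. 143. 144. 143. 141. 139. 140. 138. 140. 137. 108.  49.  13.
  22.  69.  69.  67.  67.  68.]
0.6155 rim 242.33096969494034 ring lo/mid/up [np.float64(243.23), np.float64(244.06), np.float64(244.9), np.float64(246.04), np.float64(247.2)] collar front 224.78647360988094
0.617 rim 244.91991387177032 ring lo/mid/up [np.float64(245.79), np.float64(246.64), np.float64(247.5), np.float64(248.66), np.float64(249.84)] collar front 227.44851253956287
0.6185 rim 247.49718518256267 ring lo/mid/up [np.float64(248.35), np.float64(249.21), np.float64(250.08), np.float64(251.26), np.float64(252.47)] collar front 230.10014886724701
0.62 rim 250.06261620317596 ring lo/mid/up [np.float64(250.89), np.float64(251.77), np.float64(252.65), np.float64(253.86), np.float64(255.08)] collar front 232.74117508768978
[146. 148. 149. 149. 152. 136. 123. 118. 120. 120. 121. 122. 123. 122.
 122. 120. 121. 122. 120.  99.  95.  95.  94.  95.  92.  83.  74.  77.
  80.  78.  77. 101. 133. 141. 142. 141. 142. 142. 144. 144. 142. 140.
 139. 141. 137. 139. 138. 109.  48.  13.]
```

The ring's upper edge sits about 1.7 mm above the rim, against 1.5 mm if exactly level, so it is in place. I'll hold briefly and hand in.

{"name": "step_arm", "arguments": {
  "steps": [0,0,0,0,0,0,0,0,0,0,0,0,0,0,0,0,0,0,0,0,0,0,0,0,0,0,0,0]
}}

```text
time: 16.27
ee_pos: [0.6173, -0.0519, 0.1942]
tcp_rot: [0.0, 1.0, 0.0, -0.0]
force: [0.7, -1.2, -2.5]
width: 0.0286
finger_force: 49.4
```

```bash
python3 - <<'E'
from h import *
s=robot.sense();print(s['ee_pos'],s['force'],s['finger_force'],abs(s['qd']).max())
print(robot.sign_off())
E
```

```text
[ 0.61727769 -0.05190287  0.19423108] [ 0.65044992 -1.16283989 -2.46179348] 49.40770447254181 0.0014927414424385568
the job is handed in; nothing more can be done
None
```

The job is handed in at about 16 s with no verdict returned: the cartridge is seated and released in the open port, and the plunger is held with its ring measured level with the barrel's rim, though I viewed 11 pictures instead of the allowed 10.

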